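Spot the hanging hole of a cutting board under the bench pin press

ROBOT

A 6-joint arm with a two-finger parallel gripper is mounted at the origin on the work surface. World frame = base frame: x ahead of the robot, y to its left, z up, the work surface at z = 0. Lengths are in m, angles in degrees, forces in N, time in s.
With the tool pointing down it reaches from about 0.35 to 0.95 m from the base axis. Payload 17.4 kg.
Tool frame: the origin (TCP) lies on the mounting face of the last link; the fingertips stand 186 mm ahead of it and the grasp point (between the pads) lies 167 mm ahead of it; x points along the fingers, z is the direction in which the jaws open and shut, and the axes are right-handed (so a half turn about x gives the same grasp; the last joint's range is limited). The gripper opens to 93 mm and grips with 3 to 60 N. Pads are 15 mm wide; open, the fingers measure 128 mm over their backs; the gripper's body (75 mm by 188 mm) begins 65 mm behind the grasp point.
Start: joints at [67.964, 6.646, 82.598, -0, 90.757, -2.166], TCP at [0.229, 0.635, 0.405] pointing down, gripper open.
Joint ranges: [-162.19, 162.19], [-47.58, 125.68], [4.15, 143.07], [-65.23, 245.23], [0.69, 171.88], [-170.13, 170.13]. Speed limits (degrees/s): [108.29, 108.29, 127.2, 180, 180, 180].

INTERFACE

Orientations are given as [roll, pitch, yaw] about the fixed x, y, z axes, in that order (R = Rz(yaw) Ry(pitch) Rx(roll)).
In Python, from cell import manip, read_state, grab_frame, calibration, sign_off, spot_in, outline_of gives the robot as it stands. Calls block until the motion is done:
- manip.move_to(position, orientation): joint-space move of the TCP to a pose.
- manip.move_l(position, ori=None, velocity=0.15, max_force=None): straight line of the TCP; ori=None keeps the orientation; velocity is the mean speed in m/s. With max_force (N) it stops when the force on the tool has changed by that much, and returns True; else False.
- manip.move_j(angles): joint-space move.
- manip.move_gripper(opening, squeeze=None): finger opening in m; squeeze is the grip in N (None keeps the last); returns when the fingers have stopped.
- manip.wait(seconds).
- manip.solve_ik(position, orientation): joint angles nearest the present ones, or None.
- read_state(): the state.
- grab_frame(name): name is "side" or "top" or "wrist"; returns the picture (420x560x3 uint8, red, green, blue); there is no depth.
- calibration(name): a dict with "K" (3x3 intrinsics, pixels), "k1" (the pictures are not rectified: a ray, as slopes to the right and down, at radius r is drawn at 1 + k1 r^2 times it, then the intrinsics apply), "position" and "orientation" of the camera in the world; the wrist camera has in their place "T_tool_cam" (4x4, takes a point from camera to tool coordinates, whose origin is the TCP and whose axes are the tool frame's). Camera axes: x right, y down, z forward; pixel columns grow to the right and rows downward; lengths in m; the calibration is good to about 2 mm. A picture is of the moment at which its call begins: read the wrist's pose just before it. calibration takes no time and is no camera call.
A pose or a line that the arm cannot do raises manip.MotionError and nothing moves.
- sign_off(): hands the job in, once; it reports no verdict.
Trained networks look in the newest picture that a camera, given by its name, has taken for a name from the list of things; names that differ only in an ending like _2 or _b are one class to them, and where a whole thing is asked for, a point or a joint stands for the part that bears it (a point fixed in the world has none). Each returns a list of dicts, best first, with "confidence" (0 to 1); they miss things now and then, are a little off and sometimes report something else, mostly with a low value. They report only what shows in the picture. A call takes as long as a camera call.
- spot_in(camera, label): "box" ([left, top, right, bottom] in pixels, round what is visible of it).
- outline_of(camera, label): "pixels" (420x560 bool, what is visible of it) and "box" ([left, top, right, bottom] in pixels, round what is visible of it).
The state is a dict: "clock": time; "qpos": joint angles; "joint_vel": joint speeds; "effort": joint torques, N m; "tool_pos": TCP position; "orientation": TCP orientation; "wrist_force": force on the tool from outside, world axes, zero at the start; "torque": the same for the moment, N m; "grip_width": finger opening in m.
Only numpy, scipy, OpenCV 4.12 (cv2) and the standard library are available. Lean on these libraries where they do the work, as an engineer would, in place of code of your own. Each camera call takes 0.05 s, during which the arm holds its last target.

TASK

The small white cutting board on the press's table needs its hanging hole spotted. Slide it (it is too wide to grip) flush against the back stop and along it until the marked recess sits under the press's pin, then push the black cap down with about 10 N until the pin has bottomed in the recess, hold it there for a moment and let the pin spring back up. Leave the board there, do not press harder than 30 N, and leave everything else on the bench where it is.

Things in the scene. Friction and masses are not known exactly. Their poses are not given: they have to be found in the camera images.
- press: Fixed grey bench pin press, new place and yaw each time. Origin on the pin's axis at the bench surface; x points to its column at the back, z up. Dark steel work table: top at z = 20 mm, x = -170 to +140, y = -210 to +210 mm. Column at x = 85 to 125 mm. Overhead arm: 36 mm wide in y, from the column to x = -21 mm, z = 100 to 140 mm, with a 25 mm bush below it down to z = 84 mm.
- stop (a point): Back stop of the press: a bright steel bar along the press's y, 340 mm long, top at 34 mm above the bench. This point is the middle of its front face (towards -x) at the height of the work table, 55 mm behind the pin's axis.
- pin: Vertical sprung steel pin of the press with a black mushroom cap; slides only up and down. Origin at its tip (6 mm across, 18 mm long), 60 mm above the bench at rest. Flat cap top, 40 mm across, 140 mm above this origin. Resists with 1.5 N at rest, plus 0.1 N per mm. It meets the board's face after 25 mm of travel, the recess's floor after 32 mm; its end stop is at 38 mm.
- board: White plastic cutting board, 130 mm (its x) by 200 mm (its y) by 15 mm thick, 0.25 to 0.55 kg, loose on the press's table, recess upward. Origin at the centre of its underside. Its +x long side goes against the back stop; it starts 5 to 60 mm off it, up to 12 degrees askew. Seated, its centre is at x = -10 mm in the press's frame.
- spot (a point): The marked spot on the board: centre of the mouth of a round recess, 11 mm across and 7 mm deep, with a thin dark cross round it, level with the board's upper face, at (+10, +20) mm from the board's centre. It comes to the pin's axis when the board is against the back stop and slid to the right place.
- jar: Bystander: glass jar, 44 mm across, 60 mm high, on the press's table behind the back stop, +y side. Origin centre of underside.
- tape: Bystander: roll of tape lying flat, 70 mm across, 22 mm high, on the press's table behind the back stop, -y side. Origin centre of underside.
- tin: Bystander: steel cup, 76 mm across, 100 mm high, on the bench to the left. Origin centre of underside.
- spray: Bystander: white bottle, 66 mm across, 190 mm high, on the bench to the right. Origin centre of underside.
- tray: Bystander: white tray, 130 by 200 by 30 mm, on the bench at the far left. Origin centre of underside.
- boards: Bystander: thick white block of finished boards, 130 by 200 by 45 mm, on the bench at the far right. Origin centre of underside.

How it is judged (in metres and radians):
On the way, in this order (a step that is already met when the one before it is completed fails the run):
1. the board lies against the back stop (within 3.5 mm) with the marked spot under the raised pin (within 4 mm) (horizontal distance between spot and pin below 0.004 m and angle between the x axis of board and the x axis of press, either way round below 0.03 rad and z of pin in the frame of press above 0.053 m and x of board in the frame of stop above -0.0685 m), for 0.2 s.
2. the pin is pushed to the floor of the recess and pressed on it with more than 3 N for 0.2 s (z of pin in the frame of spot below -0.0055 m and horizontal distance between spot and pin below 0.004 m and contact force between pin and board above 3 N), for 0.2 s.
At the end, for the whole second after the job is handed in: The board lies flat and at rest on the press's table, against the back stop within 3.5 mm and square to it within 0.03 rad, its marked spot within 4 mm of the pin's axis, and the pin is back up (within 4 mm of its rest height) (z of pin in the frame of press above 0.056 m and horizontal distance between spot and pin below 0.004 m and angle between the x axis of board and the x axis of press, either way round below 0.03 rad and angle between board's own z axis and vertical below 0.03 rad and linear speed of board below 0.01 m/s and x of board in the frame of stop above -0.0685 m); the robot touches nothing.
It fails at once if the pin is pressed on the board with more than 30 N (contact force between pin and board above 30 N).
It fails at once if a bystander is moved more than 25 mm (distance of any of jar, tape, tin, spray, tray, boards from where it was at the start of the episode above 0.025 m).
It also fails if it takes over 64 s, if anything falls off the work surface, if the arm or the gripper's body presses on something with over 40 N, if the wrist force passes 120 N, or if a joint passes its speed limit or range.

## Working session

There is one attempt and no reset: what is moved stays moved. The work goes in short steps, each a Python script; the robot and the scene stay as the last script left them, time stands still between calls to the robot, and variables do not carry over. Pictures are saved under pics/ and viewed, and the job is handed in when it is done.

```bash
ls; mkdir -p pics; python3 - <<'E'
from cell import *
import cv2
for n in ("top","side","wrist"):
    f=grab_frame(n); cv2.imwrite(f"pics/{n}0.png",f[:,:,::-1]); print(n,calibration(n))
    for l in ("press","board","spot","pin","stop"):
        print(l,[(d['box'],round(d['confidence'],2)) for d in spot_in(n,l)][:3])
print(read_state())
E
```

```text
pics
top {'K': array([[480.39525545,   0.        , 283.09915127],
       [  0.        , 480.39525545, 211.99795953],
       [  0.        ,   0.        ,   1.        ]]), 'k1': -0.16193186546686847, 'position': array([0.38409316, 0.01835664, 1.37270779]), 'orientation': array([-173.62611284,   -1.28417096,  -89.17934888])}
press [([209.3, 129.4, 369.6, 259.7], 0.75)]
board [([250.6, 172.0, 329.7, 236.3], 0.81)]
spot [([250.5, 177.9, 333.6, 230.7], 0.81)]
pin [([206.5, 129.7, 371.8, 258.9], 0.73), ([282.2, 170.7, 295.8, 185.8], 0.5)]
stop [([208.4, 129.0, 373.0, 260.1], 0.63)]
side {'K': array([[392.88459877,   0.        , 284.34935435],
       [  0.        , 392.88459877, 216.14956509],
       [  0.        ,   0.        ,   1.        ]]), 'k1': -0.02880123900471645, 'position': array([ 0.36808302, -0.69712305,  0.80872444]), 'orientation': array([-1.35801232e+02, -7.74679743e-02, -1.30769183e+01])}
press [([229.7, 173.2, 400.9, 323.0], 0.88)]
board [([258.7, 201.1, 335.8, 270.5], 0.69)]
spot [([258.4, 205.1, 335.5, 272.8], 0.79)]
pin [([307.5, 174.4, 324.9, 200.8], 0.49)]
stop [([228.
[... 579 characters left out ...]
]])}
press []
board []
spot []
pin []
stop []
{'clock': 0.9, 'qpos': array([ 6.79638474e+01,  6.64516167e+00,  8.25967698e+01, -1.76643534e-04,
        9.07568540e+01, -2.16401859e+00]), 'joint_vel': array([-0.02673083, -0.0233483 ,  0.05927623,  0.10174494, -0.09212344,
        0.05095383]), 'effort': array([ 1.59127801e-03, -7.20952964e+01, -6.22795272e+01,  7.82068935e-02,
        1.81206549e-02, -1.32771183e-05]), 'tool_pos': array([0.22943801, 0.63481328, 0.40476862]), 'orientation': array([-10.43827866,  89.99877266,  59.68958498]), 'wrist_force': array([ 0.37641096, -0.17793593,  0.22605625]), 'torque': array([-0.03427601,  0.00700219, -0.01828676]), 'grip_width': 0.09331377724881301}
```

```bash
python3 - <<'E'
import cv2
t=cv2.imread("pics/top0.png"); cv2.imwrite("pics/top0z.png",cv2.resize(t[110:280,190:390],None,fx=4,fy=4,interpolation=cv2.INTER_CUBIC)[:600,:800])
s=cv2.imread("pics/side0.png"); cv2.imwrite("pics/side0z.png",cv2.resize(s[160:340,215:415],None,fx=4,fy=4,interpolation=cv2.INTER_CUBIC)[:600,:800])
E
```

```text
(no output)
```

View pics/top0.png

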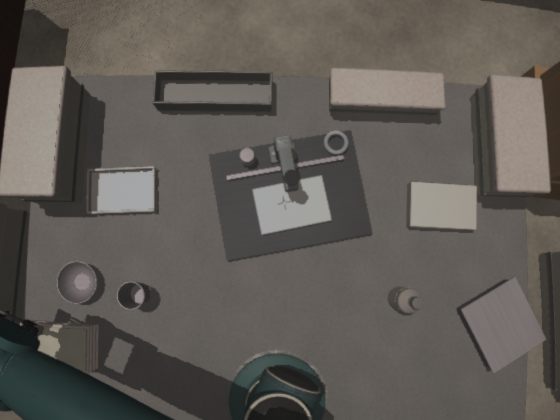

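View pics/side0.png

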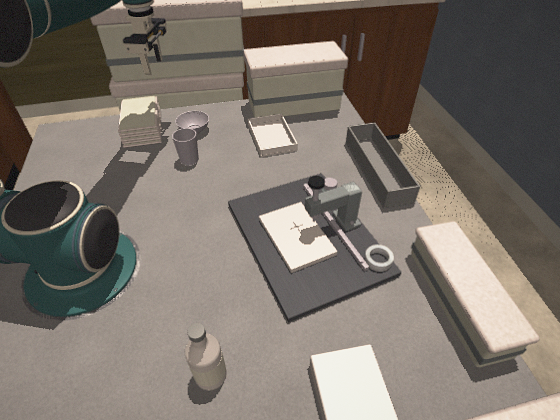

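```bash
ls -la pics
```

```text
total 1768
drwxr-xr-x 2 agent agent   4096 Dec  7 03:42 .
drwxr-xr-x 3 agent agent   4096 Dec  7 03:41 ..
-rw-r--r-- 1 agent agent 402815 Dec  7 03:41 side0.png
-rw-r--r-- 1 agent agent 523623 Dec  7 03:42 side0z.png
-rw-r--r-- 1 agent agent 260969 Dec  7 03:41 top0.png
-rw-r--r-- 1 agent agent 278807 Dec  7 03:42 top0z.png
-rw-r--r-- 1 agent agent 325134 Dec  7 03:41 wrist0.png
```

View pics/top0z.png

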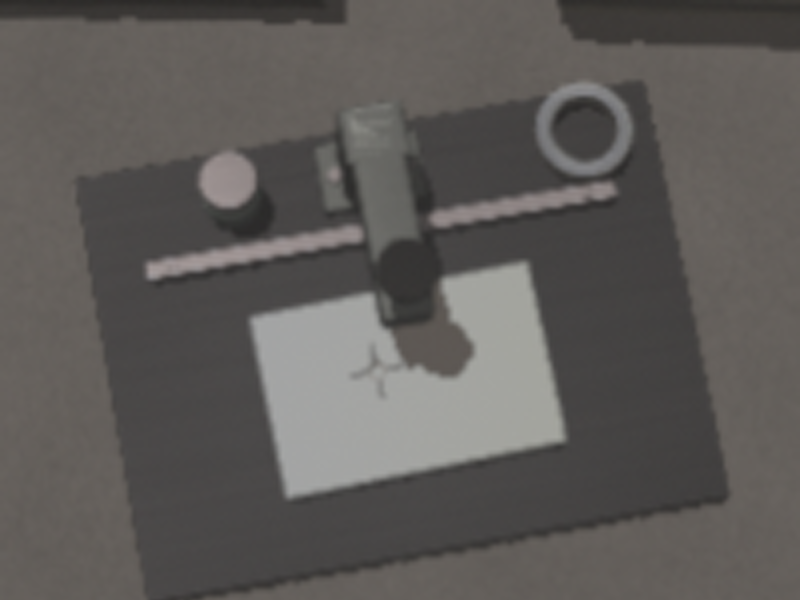

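View pics/side0z.png

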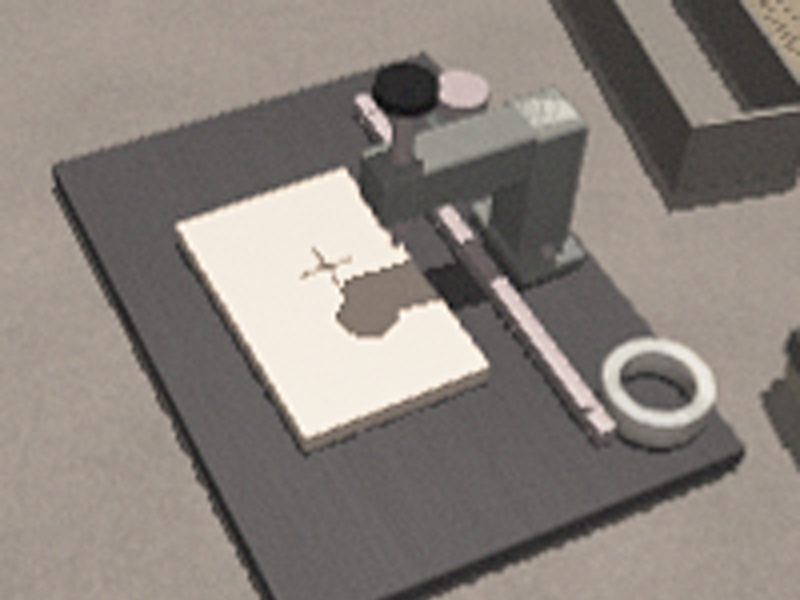

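The top view shows the table corners at about (209,155), (351,130), (372,234) and (227,259). The board's cross is near (284,202) and the cap is near (292,177). In the side view the cross is near (296,226). Next I'll fit the poses from these features.

```bash
cat > h.py <<'E'
import numpy as np, cv2
from scipy.spatial.transform import Rotation as R
from scipy.optimize import least_squares
def Rm(o): return R.from_euler('xyz',o,degrees=True).as_matrix()
def camT(cal,st=None):
    T=np.eye(4)
    if 'T_tool_cam' in cal:
        T[:3,:3]=Rm(st['orientation']);T[:3,3]=st['tool_pos'];return T@cal['T_tool_cam']
    T[:3,:3]=Rm(cal['orientation']);T[:3,3]=cal['position'];return T
def proj(cal,T,P):
    p=(np.atleast_2d(P)-T[:3,3])@T[:3,:3]; s=p[:,:2]/p[:,2:]
    s=s*(1+cal['k1']*(s**2).sum(1,keepdims=True)); K=cal['K']
    return s*[K[0,0],K[1,1]]+K[:2,2]
def body(v,P):
    c,s=np.cos(v[2]),np.sin(v[2]); P=np.atleast_2d(P)
    return np.c_[v[0]+c*P[:,0]-s*P[:,1], v[1]+s*P[:,0]+c*P[:,1], P[:,2]]
def fit(obs,v0):
    # obs: list of (cal,T,P(n,3) ,uv(n,2))
    f=lambda v:np.concatenate([(proj(c,T,body(v,P))-uv).ravel() for c,T,P,uv in obs])
    r=least_squares(f,v0,loss='soft_l1'); return r.x,f(r.x).reshape(-1,2)
def rel(p,b):  # b in frame p
    d=np.array(b[:2])-p[:2]; c,s=np.cos(p[2]),np.sin(p[2])
    return np.array([c*d[0]+s*d[1],-s*d[0]+c*d[1],b[2]-p[2]])
TAB=np.array([[.14,.21,.02],[.14,-.21,.02],[-.17,-.21,.02],[-.17,.21,.02]])
BAR=np.array([[.055,.17,.034],[.055,-.17,.034]])
BRD=np.array([[.065,.1,.035],[.065,-.1,.035],[-.065,-.1,.035],[-.065,.1,.035]])
SPOT=np.array([[.01,.02,.035]])
CAP=np.array([[0,0,.2]])
E
cat > f0.py <<'E'
from h import *
from cell import calibration
ct,cs=calibration('top'),calibration('side'); Tt,Ts=camT(ct),camT(cs)
zt=lambda a:(np.array(a)+.5)/4-.5+[190,110]; zs=lambda a:(np.array(a)+.5)/4-.5+[215,160]
tt=zt([[78,180],[645,82],[727,498],[150,598]]); capt=zt([[408,268]])
ts=np.r_[zs([[425,55],[742,452]]),[[290.5,313]],zs([[55,170]])]; caps=zs([[405,85]])
bt=zt([[250,316],[529,262],[566,441],[288,498],[377,367]])
bs=zs([[347,170],[488,372],[310,440],[180,228],[325,266]])
PP=np.r_[TAB,CAP];BB=np.r_[BRD,SPOT]
for nm,o,P in(('top',[(ct,Tt)],0),('side',[(cs,Ts)],1),('both',[(ct,Tt),(cs,Ts)],2)):
    po=[];bo=[]
    for c,T in o:
        k=c is ct
        po.append((c,T,PP,np.r_[tt,capt] if k else np.r_[ts,caps])); bo.append((c,T,BB,bt if k else bs))
    p,rp=fit(po,[.6,0,0]); b,rb=fit(bo,[.55,0,0])
    print(nm,p,b,'rel',rel(p,b),'spot',rel(p,np.r_[body(b,SPOT)[0,:2],0])[:2]);print(rp.round(1).tolist(),rb.round(1).tolist())
E
python3 f0.py
```

```text
top [ 0.60353789 -0.02602626  0.19189733] [ 0.55659425 -0.03348254  0.2148115 ] rel [-0.04750402  0.00163376  0.02291417] spot [-0.03796489  0.02185763]
[[-0.4, -0.9], [0.3, -0.4], [0.8, -0.1], [-0.8, 1.2], [0.0, 0.2]] [[0.2, -0.0], [-0.2, -0.1], [0.1, -0.1], [-0.3, -0.3], [0.2, 0.7]]
side [ 0.60354111 -0.02458611  0.20457283] [ 0.5566401  -0.03322983  0.21535814] rel [-0.04767899  0.00106441  0.01078531] spot [-0.03789527  0.02117109]
[[0.1, -0.7], [2.1, -1.1], [-1.7, 5.9], [-1.2, -1.0], [0.7, 0.1]] [[-0.1, 0.1], [0.8, -0.8], [-0.9, 0.1], [-0.5, -0.3], [0.8, 0.9]]
both [ 0.60315159 -0.02548692  0.19645205] [ 0.55660362 -0.03339631  0.21498694] rel [-0.04719647  0.00132848  0.01853489] spot [-0.03756886  0.02151038]
[[-0.7, -0.4], [-0.1, -0.6], [0.9, -0.3], [-0.7, 1.6], [-0.2, 0.4], [0.7, -0.5], [1.8, -0.2], [-2.8, 6.1], [-0.9, -1.2], [0.7, 0.3]] [[0.2, -0.0], [-0.3, -0.1], [0.1, -0.2], [-0.3, -0.3], [0.2, 0.7], [-0.1, 0.2], [0.8, -0.8], [-0.9, 0.1], [-0.5, -0.3], [0.8, 1.0]]
```

```bash
cat > g.py <<'E'
from h import *
from cell import *
p=np.array([.6033,-.0256,.1945]); 
def P(x,y,z): return body(p,[[x,y,z]])[0]
def O(rel): return [0,90,np.degrees(p[2])+rel]
def shot(n,name):
    st=read_state(); f=grab_frame(n); cv2.imwrite(f"pics/{name}.png",f[:,:,::-1]); np.save(f"pics/{name}.npy",camT(calibration(n),st)); return f
E
python3 - <<'E'
from g import *
o=O(90)
for q in (P(-.13,-.01,.42),P(-.09,-.02,.209),P(0,0,.35)): print(manip.solve_ik(q,o))
for q in (P(-.02,.12,.209),): print(manip.solve_ik(q,O(0)),manip.solve_ik(q,O(180)))
manip.move_to(P(-.15,-.01,.42),o)
manip.wait(.3)
shot('wrist','w1'); print(read_state()['clock'])
E
```

```text
[ -10.25838975  -18.20681747  104.21565242    0.           93.99116505
 -111.40241886]
[  -9.67801323   -5.28055938  113.38131632    0.           71.89924305
 -110.82204234]
[  -4.8500838    -1.05354014   95.66104149    0.           85.39249865
 -105.99411291]
[ 6.37423851e+00  4.28583126e-01  1.07869117e+02 -2.54444375e-14
  7.17023000e+01 -4.76979060e+00] None
3.85
```

View pics/w1.png

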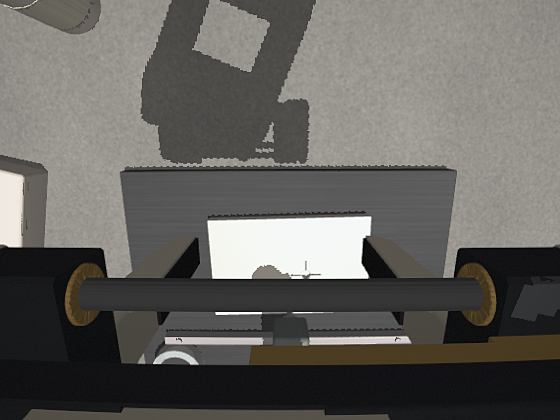

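```bash
python3 - <<'E'
from g import *
f=cv2.imread('pics/w1.png'); cv2.imwrite('pics/w1z.png',cv2.resize(f[155:355,115:465],None,fx=2.28,fy=2.9,interpolation=cv2.INTER_CUBIC))
c=calibration('wrist');T=np.load('pics/w1.npy')
print(proj(c,T,body(p,TAB)).round(1).tolist(),proj(c,T,body(p,np.r_[BAR])).round(1).tolist())
b=np.array([.5566,-.0334,.215]); print(proj(c,T,body(b,np.r_[BRD,SPOT])).round(1).tolist())
E
```

```text
[[426.9, 379.1], [145.6, 379.3], [118.5, 171.0], [457.0, 171.4]] [[411.0, 336.6], [162.9, 336.7]]
[[364.7, 312.1], [214.2, 314.9], [206.5, 220.9], [369.8, 217.8], [304.5, 275.5]]
```

View pics/w1z.png

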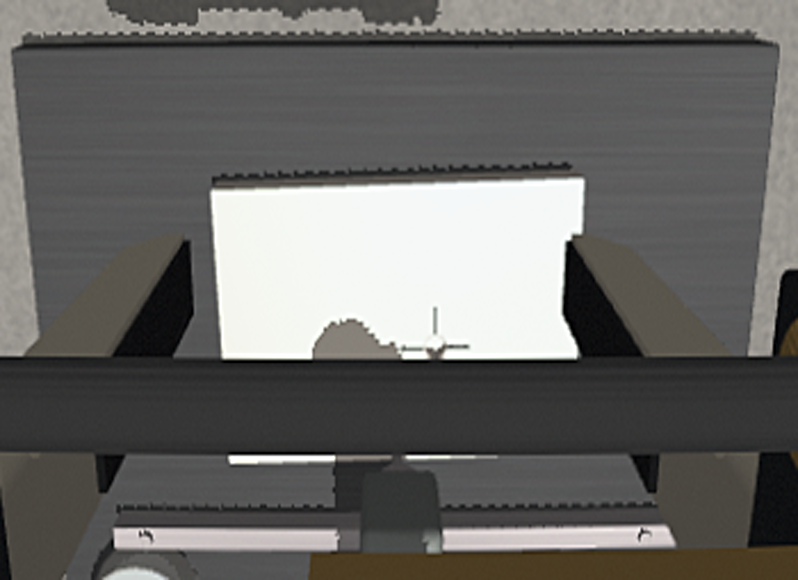

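```bash
python3 - <<'E'
from g import *
o=O(0); x=-.047
manip.move_to(P(x,.135,.36),o)
manip.move_gripper(.06)
manip.move_l(P(x,.135,.211),velocity=.12)
manip.wait(.2);f0=read_state()['wrist_force']
print(manip.move_l(P(x,.089,.211),velocity=.03,max_force=15)); 
s=read_state();print(s['wrist_force']-f0,s['tool_pos']-P(x,.089,.211))
manip.move_l(P(x,.125,.211),velocity=.1)
manip.move_l(P(x,.135,.36),velocity=.2)
manip.move_gripper(.0933)
manip.move_to(P(-.17,-.02,.40),O(90))
manip.wait(.2)
shot('wrist','w2'); shot('top','t2');shot('side','s2');print(read_state()['clock'])
c=calibration('wrist');T=np.load('pics/w2.npy')
print(proj(c,T,body(p,TAB[2:])).round(1).tolist())
f=cv2.imread('pics/w2.png'); cv2.imwrite('pics/w2z.png',cv2.resize(f[140:340,80:480],None,fx=2,fy=2.9,interpolation=cv2.INTER_CUBIC))
E
```

```text
False
[ 0.13508486 -0.88817157  0.28792276] [-6.99490472e-06  3.73692931e-05 -8.70735876e-07]
13.7
[[120.2, 189.8], [472.1, 190.1]]
```

View pics/w2z.png

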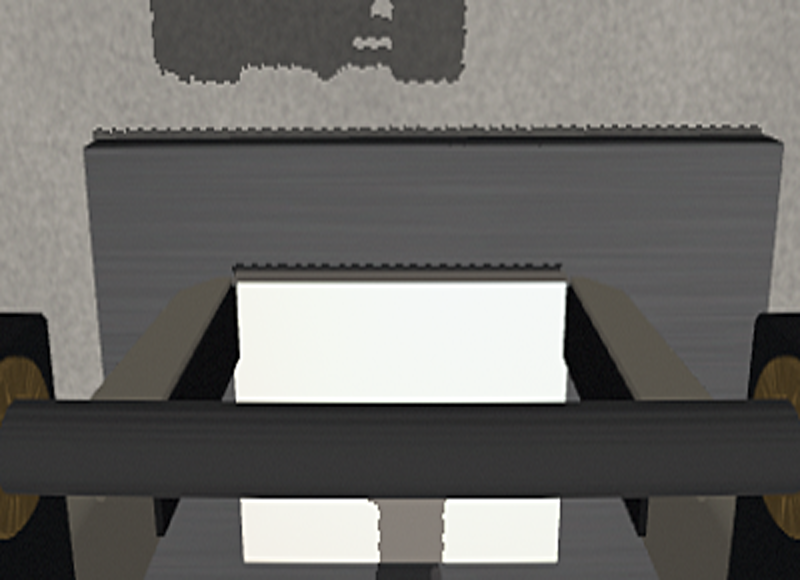

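View pics/t2.png

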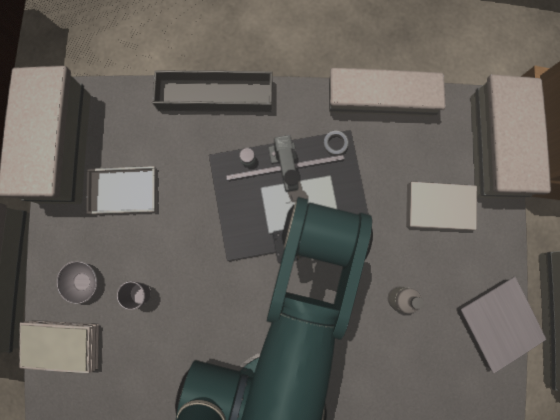

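The wrist view shows the board's near edge at (198,237) to (363,237), level with the table edge at (123,191) to (471,191). That makes the board square, with its centre at y ≈ -19.8 mm against a target of -20. Next I'll push it back with both open fingers.

```bash
python3 - <<'E'
from g import *
y=-.02
manip.move_to(P(-.145,y,.30),O(90))
manip.move_l(P(-.145,y,.211),velocity=.12)
manip.wait(.2);f0=read_state()['wrist_force']
print(manip.move_l(P(-.076,y,.211),velocity=.03,max_force=12)); 
s=read_state();print(s['wrist_force']-f0,rel(p,np.r_[s['tool_pos'][:2],0]))
manip.wait(.3);s=read_state();print(s['wrist_force']-f0,rel(p,np.r_[s['tool_pos'][:2],0]))
manip.move_l(P(-.13,y,.211),velocity=.1)
manip.move_to(P(-.17,y,.40),O(90))
manip.wait(.2)
shot('wrist','w3');shot('side','s3');print(read_state()['clock'])
c=calibration('wrist');T=np.load('pics/w3.npy')
print(proj(c,T,body(p,TAB[2:])).round(1).tolist())
f=cv2.imread('pics/w3.png'); cv2.imwrite('pics/w3z.png',cv2.resize(f[140:340,80:480],None,fx=2,fy=2.9,interpolation=cv2.INTER_CUBIC))
f=cv2.imread('pics/s3.png'); cv2.imwrite('pics/s3z.png',cv2.resize(f[160:310,215:415],None,fx=4,fy=4,interpolation=cv2.INTER_CUBIC))
E
```

```text
True
[-0.8707386  -0.17354063  1.28585049] [-0.08445166 -0.02008326 -0.1945    ]
[ 0.63842639 -0.47303539  0.46689258] [-0.08470952 -0.01999615 -0.1945    ]
19.0583
[[119.3, 190.6], [472.6, 190.9]]
```

View pics/w3z.png

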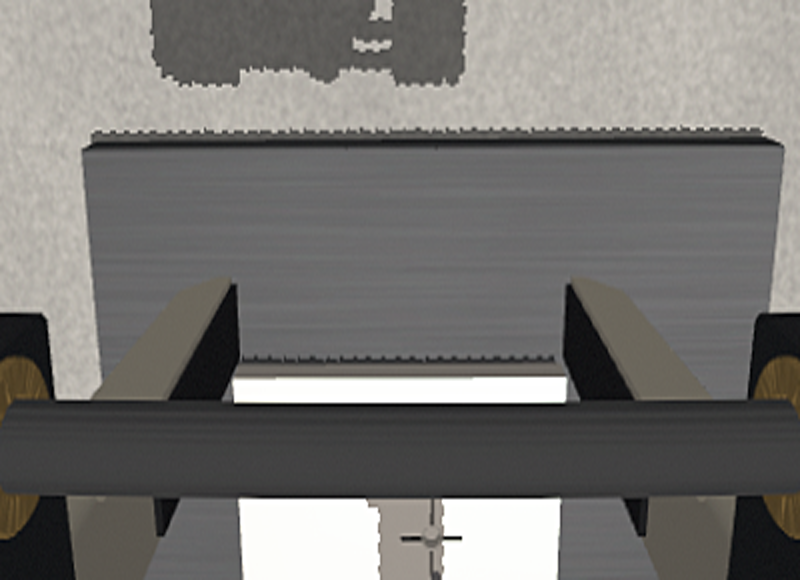

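View pics/s3z.png

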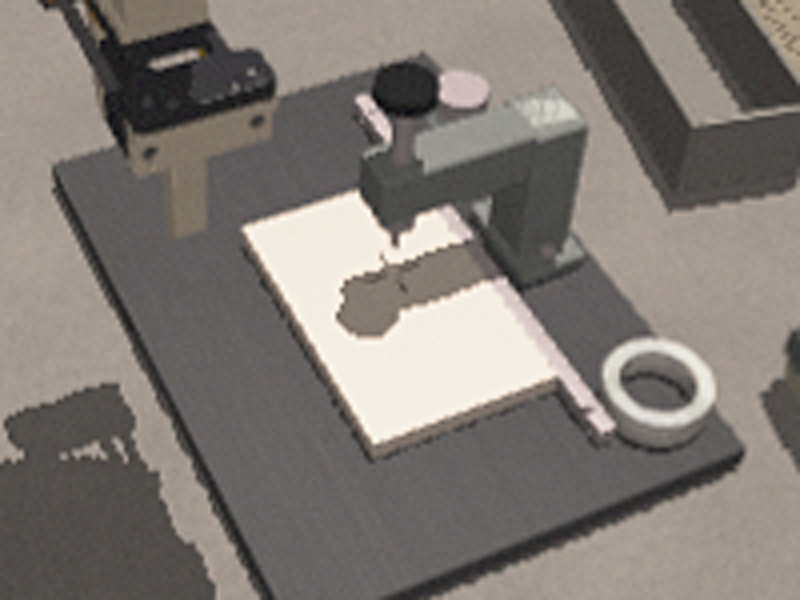

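```bash
python3 - <<'E'
from g import *
c=calibration('wrist');T=np.load('pics/w3.npy')
seat=body(p,[[-.01,-.02,0]])[0]; b0=np.r_[seat[:2],p[2]]
wz=lambda a:np.array(a)/[2,2.9]+[80,140]
ow=wz([[233,377],[567,376],[432,538]])
print('wr pred',proj(c,T,body(b0,np.r_[BRD[2:],SPOT])).round(1).tolist(),'obs',ow.round(1).tolist())
tab=wz([[84,149],[782,148]])
print(proj(c,T,body(p,TAB[2:])).round(1).tolist(),tab.round(1).tolist())
pw,r=fit([(c,T,TAB[2:],tab)],p); bw,r2=fit([(c,T,np.r_[BRD[2:],SPOT],ow)],b0)
print('wrist-only rel',rel(pw,bw),pw,r2.round(1).tolist())
cs=calibration('side');Ts=camT(cs); zs=lambda a:(np.array(a)+.5)/4-.5+[215,160]
os_=zs([[555,378],[373,445],[243,229]])
print('side pred',proj(cs,Ts,body(b0,BRD[1:])).round(1).tolist(),os_.round(1).tolist())
tt=zs([[425,55],[742,452],[55,170]]);print(proj(cs,Ts,body(p,TAB[[0,1,3]])).round(1).tolist(),tt.round(1).tolist())
bs,_=fit([(cs,Ts,BRD[1:],os_)],b0);ps,_=fit([(cs,Ts,np.r_[TAB[[0,1,3]]],tt)],p);print(rel(ps,bs),rel(p,bs),ps)
E
```

```text
wr pred [[196.4, 270.7], [362.9, 270.7], [295.6, 325.7]] obs [[196.5, 270.0], [363.5, 269.7], [296.0, 325.5]]
[[119.3, 190.6], [472.6, 190.9]] [[122.0, 191.4], [471.0, 191.0]]
wrist-only rel [-0.01166676 -0.02057134  0.00010929] [ 0.60377135 -0.02439432  0.19631065] [[0.2, 0.1], [-0.2, 0.2], [-0.0, -0.5]]
side pred [[354.1, 253.8], [307.9, 271.1], [275.2, 216.9]] [[353.4, 254.1], [307.9, 270.9], [275.4, 216.9]]
[[321.8, 172.9], [402.0, 272.6], [227.7, 200.8]] [[320.9, 173.4], [400.1, 272.6], [228.4, 202.1]]
[-0.00730863 -0.0198085  -0.00603515] [-0.01024846 -0.01994093 -0.0051726 ] [ 0.60042321 -0.02629526  0.19536255]
```

All three estimates put the board within about 1.5 mm of its seated pose, and the two fixed-scale fits agree to under 1 mm. Now the press.

```bash
python3 - <<'E'
from g import *
manip.move_gripper(0.0)
manip.move_l(P(0,0,.42),ori=O(90),velocity=.12)
manip.wait(.3);f0=read_state()['wrist_force']
F=lambda:(lambda s:(round(s['clock'],2),(s['wrist_force']-f0).round(2),s['tool_pos'][2].round(4)))(read_state())
print(manip.move_l(P(0,0,.388),velocity=.06,max_force=8),F())
print(manip.move_l(P(0,0,.359),velocity=.025,max_force=9),F())
manip.wait(.2);print(F())
print(manip.move_l(P(0,0,.350),velocity=.006,max_force=6),F())
for i in range(3): manip.wait(.1);print(F())
E
```

```text
False (23.07, array([ 0.12, -0.65,  0.62]), np.float64(0.3881))
False (24.38, array([ 4.1 , -0.2 ,  5.25]), np.float64(0.3593))
(24.58, array([ 2.91, -0.18,  4.92]), np.float64(0.3591))
True (25.48, array([-0.02, -0.05,  5.72]), np.float64(0.3543))
(25.58, array([-0.83, -0.33,  5.77]), np.float64(0.3543))
(25.68, array([-0.8 , -0.21,  6.56]), np.float64(0.3543))
(25.78, array([-0.73, -0.09,  6.86]), np.float64(0.3543))
```

```bash
python3 - <<'E'
from g import *
F=lambda:np.mean([ (manip.wait(.05),read_state()['wrist_force'])[1] for _ in range(4)],axis=0)
z=.3543;ok=0
for i in range(14):
    f=F();print(round(z,4),f.round(2),read_state()['tool_pos'][2].round(5))
    if f[2]>9.8: ok=1;break
    z-=.0002; manip.move_l(P(0,0,z),velocity=.005)
manip.wait(.5);print(F(),read_state()['tool_pos'],rel(p,np.r_[read_state()['tool_pos'][:2],0]))
shot('side','s4');f=cv2.imread('pics/s4.png'); cv2.imwrite('pics/s4z.png',cv2.resize(f[160:310,215:415],None,fx=4,fy=4,interpolation=cv2.INTER_CUBIC))
print(read_state()['clock'])
E
```

```text
0.3543 [-0.71  0.17  5.43] 0.35435
0.3541 [ 0.29 -0.23  7.67] 0.35428
0.3539 [0.26 0.43 8.43] 0.35422
0.3537 [-0.62 -0.16  9.72] 0.35418
0.3535 [-1.24 -0.17 11.32] 0.35418
[-1.1308923   0.12814493 11.54501232] [ 0.60312842 -0.02558462  0.35415075] [-1.65366775e-04  4.82539977e-05 -1.94500000e-01]
28.5333
```

View pics/s4z.png

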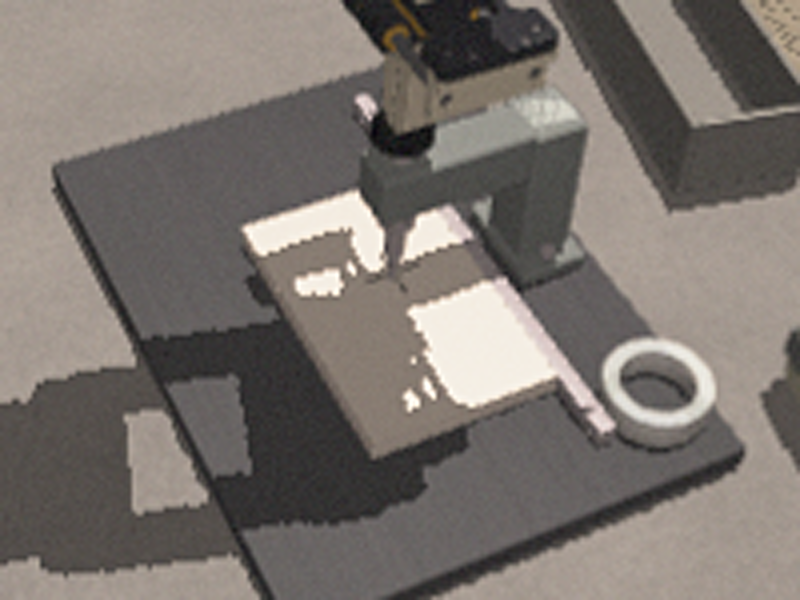

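The pin is in the recess at the cross, near zoomed (395,272). Travel is 31.8 mm at about 11 N and steady, which means it has bottomed. I'll release and check.

```bash
python3 - <<'E'
from g import *
manip.move_l(P(0,0,.38),velocity=.03)
manip.move_l(P(0,0,.43),velocity=.1)
manip.move_l(P(-.17,-.02,.42),velocity=.15)
manip.move_to(P(-.10,.40,.42),O(90))
manip.wait(.3)
for n in('top','side'):
    shot(n,n+'5')
f=cv2.imread('pics/side5.png'); cv2.imwrite('pics/s5z.png',cv2.resize(f[160:310,215:415],None,fx=4,fy=4,interpolation=cv2.INTER_CUBIC))
f=cv2.imread('pics/top5.png'); cv2.imwrite('pics/t5z.png',cv2.resize(f[120:270,190:390],None,fx=4,fy=4,interpolation=cv2.INTER_CUBIC))
print(read_state()['clock'])
seat=body(p,[[-.01,-.02,0]])[0]; b0=np.r_[seat[:2],p[2]]
for n,off in(('top',[190,120]),('side',[215,160])):
    c=calibration(n);print(n,((proj(c,camT(c),body(b0,np.r_[BRD,SPOT]))-off+.5)*4-.5).round().tolist())
E
```

```text
33.475
top [[273.0, 216.0], [550.0, 168.0], [585.0, 346.0], [305.0, 396.0], [398.0, 272.0]]
side [[411.0, 175.0], [558.0, 377.0], [373.0, 446.0], [242.0, 229.0], [393.0, 275.0]]
```

View pics/s5z.png

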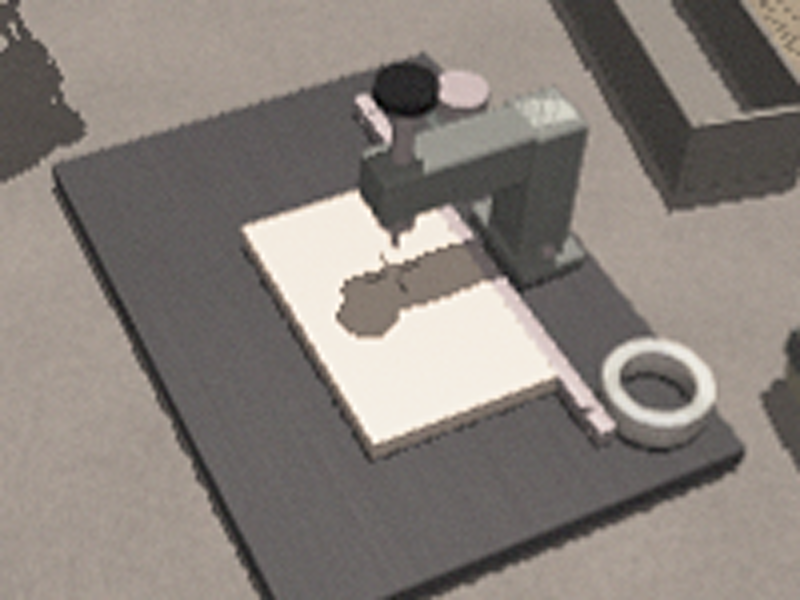

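View pics/t5z.png

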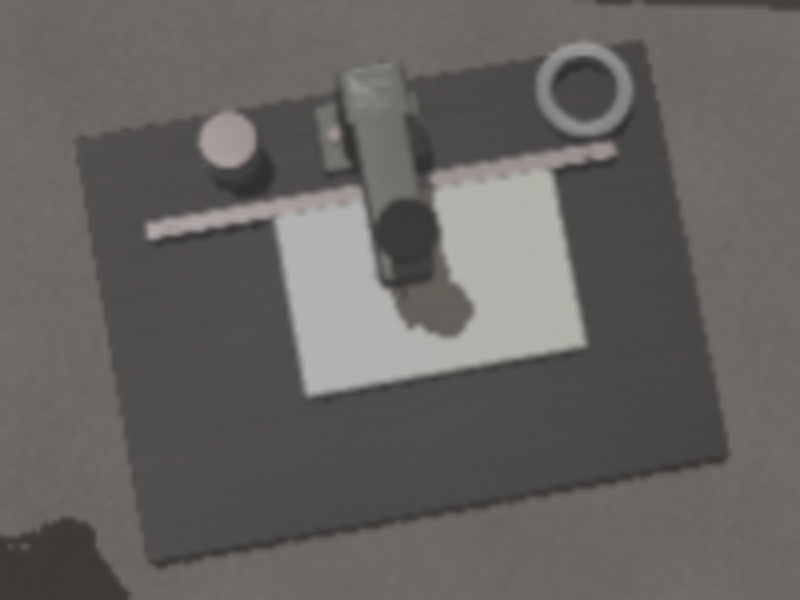

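Both views show the board flush with the bar, with its corners within about a pixel of the seated prediction. The cap is back up at its original position, zoomed (405,87) in the side view. The jar and tape have not moved. I'm handing in the job.

```bash
python3 -c "
from cell import *
print(sign_off(),read_state()['clock'])"
```

```text
the job is handed in; nothing more can be done
the job is handed in; nothing more can be done
```

The job is done and handed in at about 33.5 s of the 64 s limit; the sign-off reports no verdict.

- **Placing:** I slid the board sideways with the two open fingers. I then pushed it against the back stop until the tool force rose by 12 N, a few times what sliding should take.
- **Pressing:** I pushed the cap down with closed fingers, and it stopped 31.8 mm down, against 32 mm for the recess floor. It held at about 11 N for over half a second (an estimated 6–7 N of pin on board), then I lifted straight off.
- **Last checks:** The final top and side pictures show the board's visible corners within about a pixel of the seated position, which is 2–3 mm in the top view. The pin is back up, the jar and tape are unmoved, and the arm is clear. I did not measure the other bystanders again, but nothing went near them.
- **Disagreement:** Before pressing, fits from one camera alone differed by up to about 3 mm on the board's distance from the stop: -11.7 mm from the wrist camera and -7.3 mm from the side camera, against a nominal -10 mm. Against the joint press fit, the side camera gave -10.2 mm. The push against the stop and the pin reaching the recess floor also agree with a seated board.

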